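Unlatch and open the hold-bay gate

ROBOT

A 6-joint arm with a two-finger parallel gripper is mounted at the origin on a cart in front of the work surface, level with it; the furniture and walls round the work are solid. World frame = base frame: x ahead of the robot, y to its left, z up, the work surface at z = 0. Lengths are in m, angles in rad, forces in N, time in s.
With the tool pointing down it reaches from about 0.35 to 0.8 m from the base axis. Payload 7.3 kg.
Tool frame: the origin (TCP) lies midway between the tips of the shut fingers; the grasp point (between the pads) lies 19 mm behind it; x points along the fingers, y is the direction in which the jaws open and shut, and the axes are right-handed (so a half turn about x gives the same grasp; the last joint's range is limited). The gripper opens to 85 mm and grips with 20 to 120 N. Pads are 22 mm wide; open, the fingers measure 114 mm over their backs; the gripper's body (76 mm by 85 mm) begins 54 mm behind the grasp point. The pads swing forward as they close: fully open they stand 13 mm farther back than shut.
Start: joints at [1.069, 0.342, 1.524, -0, 1.275, -0.146], TCP at [0.183, 0.492, 0.231] pointing down, gripper open.
Joint ranges: [-2.53, 2.53], [-0.77, 2.02], [0.04, 2.7], [-1, 4.14], [0.28, 2.66], [-3.11, 3.11]. Speed limits (rad/s): [2.57, 2.57, 3.14, 3.14, 3.14, 3.14].

INTERFACE

Orientations are given as a 3x3 rotation matrix whose columns are the frame's x, y, z axes.
In Python, from workcell import * gives the robot as it stands.
- The arm moves only by the tool apply_moves, never from a script. Its argument "steps" is a list of rows, each a list of 7 numbers: the turn, a rotation vector about the tool's x, y, z in degrees, then the shift along the tool's x, y, z in m, then the opening in per cent of the stroke, from 0 (shut) to 100 (fully open). A call has 1 to 5 rows; each row is the pose to reach, as a shift and turn from the pose commanded when the call began, along the tool's axes at that moment; what a row does not reach only later rows make up. A row lasts 1/8 s, in which the tool goes at most 62.5 mm and 10.7 degrees, less where a joint would pass 70% of its speed; a pose out of reach is approached as far as the arm can. A call with a gripper value outside its range is refused whole. The fingers move at their own pace and stop on an object; "squeeze" is the grip in N (left out, the last holds). Time passes only in rows, so rows that repeat a pose let the fingers close. It gives the time, the measured TCP pose, the force and the opening at its end, in the units of the state.
- get_state(): the state, without advancing time (a new reading comes with each control period).
- snapshot(name): name is "scene" or "top"; returns a dict with "pixels" (400x640x3 uint8, red, green, blue), "z_map" (400x640 float32, m along the optical axis (not along the pixel's ray), 0 where there is no reading), "fx", "fy", "cx", "cy" (pixels), "dist" ([k1, k2, p1, p2, k3] as OpenCV has them; the pictures are not rectified), "view" (4x4, takes a point from world to camera coordinates). Camera axes: x right, y up, looking along -z (the intrinsics and any distortion apply to the point x, -y, -z); pixel columns grow to the right and rows downward; lengths in m; the calibration is good to about 2 mm. A picture is of the moment at which its call begins.
- job_done(): hands the job in, once; it reports no verdict.
The state is a dict: "t": time; "joints": joint angles; "joint_velocities": joint speeds; "tau": joint torques, N m; "tool_pos": TCP position; "tcp_rot": TCP orientation; "wrist_force": force on the tool from outside, world axes, zero at the start; "ft_torque": the same for the moment, N m; "width": finger opening in m.
Only numpy, scipy, OpenCV 4.12 (cv2) and the standard library are available. Lean on these libraries where they do the work, as an engineer would, in place of code of your own. Each camera call takes 0.05 s, during which the arm holds its last target.

TASK

Open the little gate of the steel hold bay: lift its gravity latch bar out of the catch by the thumb tab, feeling for the clear height without forcing the bar against the catch, and swing the gate towards you until it is wide open. Then let go, so that the gate stays open with the latch bar dropped back down, and leave the things in and around the bay undisturbed.

Things in the scene. Friction and masses are not known exactly. Their poses are not given: they have to be found in the camera images.
- bay: Fixed steel rail bay on the worktop, 256 mm wide (its y), 90 mm deep (its x, away from the robot), posts 170 mm high. Origin on the worktop midway between the two front posts; x points into the bay, y along the closed gate towards the catch post, z up. The gate is at its front (x = 0), hinged on the -y post.
- gate_hinge (a point): Point on the worktop on the gate's vertical hinge line, 110 mm along -y from the bay's origin.
- gate_swing (a joint): Gate angle, rad: 0 closed, grows as the gate swings out of the bay towards the robot (anticlockwise from above); stop at 1.25. Its hinge has light friction (about 0.1 N m) and stays where it is left. The gate is an open bar panel whose top rail ends 133 mm above the worktop.
- gate: The gate panel; origin on the hinge line on the worktop, turning with it; y along the panel away from the hinge, -x its front face.
- latch_bar: Gravity latch bar on the gate's front: flat steel, 8 mm high, 6 mm thick. Origin on its pivot, 80 mm from the hinge line along the gate, 18 mm in front of the gate's middle plane, 116 mm up. It runs from there along +y; its nose, ending 154 mm from the pivot, lies behind the lip of the catch. 1 to 2 N at the thumb tab lifts it.
- thumb_tab (a point): Point to pinch on the bar's upright thumb tab, 168 mm up when the bar is down, 92 mm from the pivot, 172 mm from the hinge line along the gate, 18 mm in front of the gate's middle plane. The tab is a steel plate 10 mm thick (x), 24 mm wide (y); its top is 18 mm above this point, the gate's top rail 35 mm below it.
- latch_lift (a joint): Latch bar angle, rad: 0 down (level), grows as the bar is lifted; stop at 0.30. It falls back by its weight. By the catch's setting the nose must rise 4 to 28 mm (the thumb tab 3 to 18 mm) to clear the lip, and then has only 3 to 5 mm (2 to 3 mm at the tab) before it presses on the hood.
- catch_post: Fixed post at the bay's +y end; origin and axes as the bay's. Its catch sits round the bar's nose, 107 to 125 mm along y: a front lip stops the nose from coming out, a stiff rubber-lined hood stands above. The catch may be set up to 12 mm higher or lower on its slots (not reported). More than 12 N from the bar, on lip or hood, bends it. The nose is out after 16 mm towards the robot.
- foil_cups: Stack of foil cups, 60 mm wide, 49 mm high, standing in the bay. Origin at its underside. Leave alone.
- kitchen_timer: Kitchen timer, 62x62x42 mm, standing in the bay. Origin at its underside. Leave alone.
- spoon_1: Steel serving spoon 252 mm long lying beyond the catch post. Origin at the middle of its underside. Leave alone.
- label_block: White paper block 44x61x15 mm beside the hinge post. Origin at its underside. Leave alone.

How it is judged:
By the outcome, as a careful person would: the job done as asked, in the order asked, and still so for the second after the job is handed in, with the robot touching nothing.
It also fails if it takes over 64 s, if anything falls off the work surface, if the arm or the gripper's body presses on something with over 40 N, if the wrist force passes 120 N, or if a joint passes its speed limit or range.

## Working session

There is one attempt and no reset: what is moved stays moved. The work goes in short steps, Python scripts to look and compute and a tool call to move; the robot and the scene stay as the last step left them, time stands still between calls to the robot, and variables do not carry over. Pictures are saved under pics/ and viewed, and the job is handed in when it is done.

Besides the shell and the picture viewer there is one more tool, called after "Request:" as name([rows], argument=value, ...), one row to a line, values as JSON. apply_moves: Moves the arm, as the interface text tells. Its arguments: {"type":"object","properties":{"steps":{"type":"array","items":{"type":"array","items":{"type":"number"}}},"squeeze":{"type":"number"}},"required":["steps"]}

```bash
ls; mkdir -p pics
python3 - <<'E'
from workcell import *
import cv2,numpy as np
s=get_state();print(s)
for n in("scene","top"):
    d=snapshot(n);np.savez('%s0.npz'%n,**d)
    cv2.imwrite('pics/%s0.png'%n,cv2.cvtColor(d['pixels'],cv2.COLOR_RGB2BGR));print({k:v for k,v in d.items() if k not in('pixels','z_map')})
E
```

```text
pics
{'t': 0.0, 'joints': array([ 1.06899718e+00,  3.42737723e-01,  1.52501884e+00, -3.85147095e-06,
        1.27539794e+00, -1.45991447e-01]), 'joint_velocities': array([ 0.00069141, -0.00167853,  0.00245498,  0.00037615,  0.00067946,
       -0.00208078]), 'tau': array([-1.20849778e-03, -4.33681834e+01, -2.46014106e+01, -1.75835630e-04,
        7.64428434e-03, -2.14808233e-05]), 'tool_pos': array([0.18266343, 0.49177021, 0.23061754]), 'tcp_rot': array([[-7.48023959e-04,  3.48345955e-01,  9.37365743e-01],
       [-1.37107305e-03,  9.37364767e-01, -3.48346686e-01],
       [-9.99998780e-01, -1.54576858e-03, -2.23563552e-04]]), 'wrist_force': array([0.08401283, 0.33629433, 0.00943808]), 'ft_torque': array([-0.01630355,  0.02594877,  0.02113616]), 'width': 0.08555264785994246}
{'fx': 461.6857330360597, 'fy': 461.6857330360597, 'cx': 318.2642345998481, 'cy': 204.6551893202744, 'dist': array([-0.13673249,  0.        ,  0.        ,  0.        ,  0.        ]), 'view': array([[ 0.5488139 , -0.83583744,  0.01338223, -0.33637966],
       [ 0.63369325,  0.42641923,  0.6454452 , -0.50701895],
       [-0.5451937 , -0.34574907,  0.76368934, -0.96729234],
       [ 0.        ,  0.        ,  0.        ,  1.        ]])}
{'fx': 384.6935532908635, 'fy': 384.6935532908635, 'cx': 320.5638814768513, 'cy': 197.0664986539837, 'dist': array([-0.01350129,  0.        ,  0.        ,  0.        ,  0.        ]), 'view': array([[ 0.00834137, -0.99986279, -0.0143115 ,  0.03058154],
       [ 0.98940766,  0.00617824,  0.14503211, -0.67483185],
       [-0.14492379, -0.01536967,  0.98932344, -0.96266539],
       [ 0.        ,  0.        ,  0.        ,  1.        ]])}
```

View pics/scene0.png

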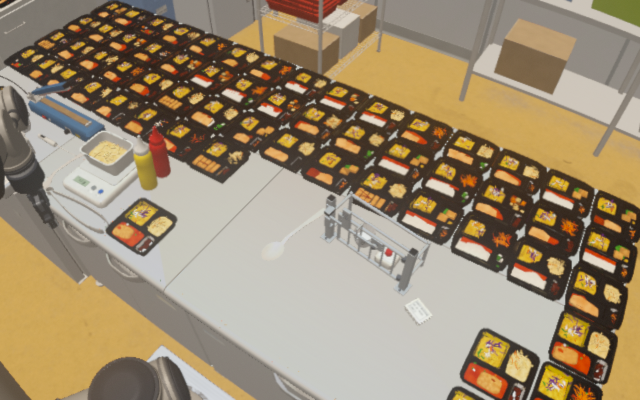

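View pics/top0.png

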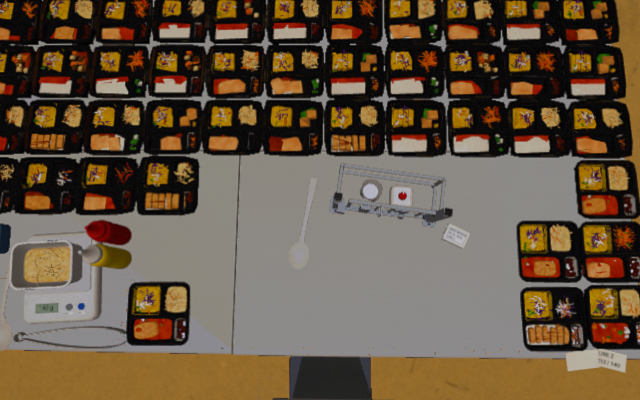

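The scene view shows the bay at about (330–430, 190–290), with the catch post at left (328,215) and the hinge post at right (408,270). In the top view it spans about (330–450, 165–225).

Run:
```python
import cv2,numpy as np
a=cv2.imread('pics/scene0.png')[180:300,310:450];cv2.imwrite('pics/s0c.png',cv2.resize(a,None,fx=5,fy=5,interpolation=cv2.INTER_CUBIC))
a=cv2.imread('pics/top0.png')[150:260,320:480];cv2.imwrite('pics/t0c.png',cv2.resize(a,None,fx=5,fy=5,interpolation=cv2.INTER_CUBIC))
```

```text
(no output)
```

View pics/s0c.png

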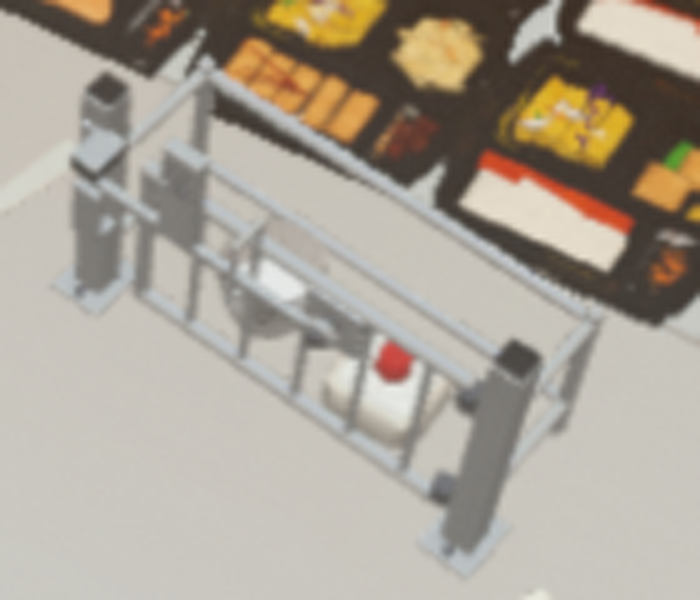

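View pics/t0c.png

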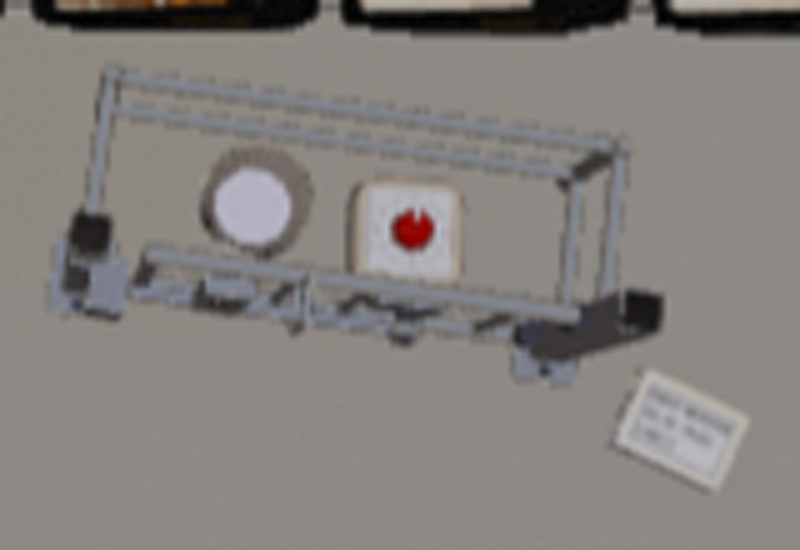

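```bash
cat > h.py <<'E'
import cv2,numpy as np
def KD(d):
    return np.array([[d['fx'],0,d['cx']],[0,d['fy'],d['cy']],[0,0,1.]]),np.array(d['dist'],float)
def proj(d,P):
    P=np.atleast_2d(P);V=d['view'];C=P@V[:3,:3].T+V[:3,3];C=C*[1,-1,-1]
    K,D=KD(d);return cv2.projectPoints(C.reshape(-1,1,3),np.zeros(3),np.zeros(3),K,D)[0].reshape(-1,2)
def ray(d,uv):
    K,D=KD(d);n=cv2.undistortPointsIter(np.array(uv,float).reshape(-1,1,2),K,D,None,None,(3,50,1e-10)).reshape(-1,2)
    r=np.c_[n[:,0],-n[:,1],-np.ones(len(n))];R=d['view'][:3,:3];return -R.T@d['view'][:3,3],r@R
def atz(d,uv,z):
    o,r=ray(d,uv);return o+r*((z-o[2])/r[:,2:3])
def cloud(d,x0,x1,y0,y1):
    u,v=np.meshgrid(np.arange(x0,x1),np.arange(y0,y1));uv=np.c_[u.ravel(),v.ravel()]
    z=d['z_map'][uv[:,1],uv[:,0]];o,r=ray(d,uv);return (o+r*z[:,None])[z>0],uv[z>0]
E
python3 - <<'E'
from h import *
s=dict(np.load('scene0.npz'));t=dict(np.load('top0.npz'))
print('scene',atz(s,[(413.6,251.6),(331.6,197.6)],.17))
f=lambda x,y:(320+x/5,150+y/5)
print('top',atz(t,[f(643,312),f(91,232)],.17))
for d,b in((s,(310,450,180,300)),(t,(320,480,150,260))):
    P,uv=cloud(d,*b)
    for lo,hi in((.16,.175),(.176,.195)):
        m=(P[:,2]>lo)&(P[:,2]<hi);print(lo,m.sum());print(np.c_[P[m],uv[m]].round(3)[:45])
E
```

```text
scene [[ 0.62578123 -0.25981751  0.17      ]
 [ 0.66065023 -0.00724698  0.17      ]]
top [[ 0.62322462 -0.26028869  0.17      ]
 [ 0.65873991 -0.007153    0.17      ]]
0.16 175
[[ 6.69e-01  3.00e-03  1.69e-01  3.30e+02  1.94e+02]
 [ 6.69e-01 -0.00e+00  1.72e-01  3.31e+02  1.94e+02]
 [ 6.65e-01  0.00e+00  1.72e-01  3.30e+02  1.95e+02]
 [ 6.67e-01 -1.00e-03  1.71e-01  3.31e+02  1.95e+02]
 [ 6.68e-01 -4.00e-03  1.72e-01  3.32e+02  1.95e+02]
 [ 6.71e-01 -5.00e-03  1.69e-01  3.33e+02  1.95e+02]
 [ 6.59e-01  3.00e-03  1.72e-01  3.28e+02  1.96e+02]
 [ 6.61e-01  1.00e-03  1.70e-01  3.29e+02  1.96e+02]
 [ 6.61e-01 -2.00e-03  1.73e-01  3.30e+02  1.96e+02]
 [ 6.64e-01 -3.00e-03  1.71e-01  3.31e+02  1.96e+02]
 [ 6.67e-01 -4.00e-03  1.68e-01  3.32e+02  1.96e+02]
 [ 6.66e-01 -8.00e-03  1.72e-01  3.33e+02  1.96e+02]
 [ 6.68e-01 -1.00e-02  1.71e-01  3.34e+02  1.96e+02]
 [ 6.68e-01 -1.30e-02  1.73e-01  3.35e+02  1.96e+02]
 [ 6.56e-01  4.00e-03  1.70e-01  3.27e+02  1.97e+02]
 [ 6.57e-01  1.00e-03  1.71e-01  3.28e+02  1.97e+02]
 [ 6.60e-01  0.00e+00  1.68e-01  3.29e+02  1.97e+02]
 [ 6.60e-01 -3.00e-03 
[... 7947 characters left out ...]
 2.08e+02]
 [ 6.30e-01 -7.20e-02  1.86e-01  3.67e+02  2.08e+02]
 [ 6.31e-01 -7.40e-02  1.84e-01  3.68e+02  2.08e+02]
 [ 6.30e-01 -7.60e-02  1.85e-01  3.69e+02  2.08e+02]
 [ 6.30e-01 -7.80e-02  1.89e-01  3.70e+02  2.08e+02]
 [ 6.29e-01 -5.70e-02  1.76e-01  3.60e+02  2.09e+02]
 [ 6.28e-01 -5.90e-02  1.81e-01  3.61e+02  2.09e+02]
 [ 6.28e-01 -6.10e-02  1.84e-01  3.62e+02  2.09e+02]
 [ 6.28e-01 -6.30e-02  1.86e-01  3.63e+02  2.09e+02]
 [ 6.28e-01 -6.50e-02  1.86e-01  3.64e+02  2.09e+02]
 [ 6.28e-01 -6.70e-02  1.88e-01  3.65e+02  2.09e+02]
 [ 6.28e-01 -6.90e-02  1.89e-01  3.66e+02  2.09e+02]
 [ 6.28e-01 -7.10e-02  1.88e-01  3.67e+02  2.09e+02]
 [ 6.28e-01 -7.40e-02  1.85e-01  3.68e+02  2.09e+02]]
```

```bash
cat >> h.py <<'E'
from scipy.spatial.transform import Rotation as Ro
def delta(p0,R0,p1,R1):
    return np.r_[np.degrees(Ro.from_matrix(R0.T@R1).as_rotvec()),R0.T@(np.array(p1)-p0)]
def Rdown(yaw): # tool x down, y at yaw
    y=np.array([np.cos(yaw),np.sin(yaw),0]);x=np.array([0,0,-1.]);return np.c_[x,y,np.cross(x,y)]
E
python3 - <<'E'
from h import *
import scipy.optimize as so
s=dict(np.load('scene0.npz'));t=dict(np.load('top0.npz'))
for d,b in((s,(310,450,180,300)),(t,(320,480,150,260))):
    P,uv=cloud(d,*b)
    for nm,m in (('tab',(P[:,2]>.182)),('catch',(abs(P[:,2]-.17)<.005)&(P[:,1]>-.02)&(P[:,0]>.652)),('hinge',(abs(P[:,2]-.17)<.005)&(P[:,1]<-.2))):
        r=cv2.minAreaRect((P[m,:2]*1000).astype(np.float32));print(nm,m.sum(),P[m].mean(0),P[m].min(0),P[m].max(0),r)
    m=(P[:,1]<.01)&(P[:,1]>-.04)&(P[:,2]>.05)&(P[:,0]<.65);Q=P[m];h,e=np.histogram(Q[:,2],np.arange(.05,.18,.006))
    for a,c in zip(e,h):
        k=(Q[:,2]>=a)&(Q[:,2]<a+.006); print(round(a,3),c,Q[k].mean(0).round(3) if c else '')
E
```

```text
tab 38 [ 0.63410783 -0.06861899  0.18539231] [ 0.62792242 -0.07978191  0.18215932] [ 0.64128074 -0.05696752  0.19093228] ((634.9754028320312, -68.56619262695312), (22.893896102905273, 12.337899208068848), 84.73902130126953)
catch 45 [ 0.66118857 -0.00663996  0.16990006] [ 0.65289099 -0.01593431  0.16567747] [0.67088673 0.00370996 0.17351174] ((661.7669067382812, -6.154108047485352), (19.224781036376953, 18.14403533935547), 87.7093734741211)
hinge 59 [ 0.62428722 -0.25919047  0.169234  ] [ 0.61471342 -0.26884261  0.16535715] [ 0.63510223 -0.24885619  0.17402363] ((624.8512573242188, -258.8209533691406), (18.97760581970215, 20.568248748779297), 86.06658172607422)
0.05 0 
0.056 0 
0.062 0 
0.068 0 
0.074 0 
0.08 10 [ 0.639 -0.017  0.084]
0.086 14 [ 0.636 -0.018  0.088]
0.092 13 [ 0.638 -0.016  0.095]
0.098 10 [ 0.633 -0.019  0.1  ]
0.104 10 [ 0.632 -0.014  0.107]
0.11 16 [ 0.633 -0.019  0.114]
0.116 37 [ 0.638 -0.021  0.12 ]
0.122 13 [ 0.638 -0.021  0.123]
0.128 2 [ 0.646 -0.024  0.131]
0.134 7 [ 0.639 -0.017  0.137]
0.14 19 [ 0.636 -0.016  0.143]
0.146 51 [ 0.638 -0.014  0.149]
0.152 5
[... 661 characters left out ...]
] ((623.107421875, -259.0196228027344), (18.753780364990234, 18.59237289428711), 79.49665832519531)
0.05 1 [ 0.648 -0.005  0.052]
0.056 1 [0.65  0.003 0.061]
0.062 1 [ 0.649 -0.038  0.066]
0.068 1 [ 0.649 -0.036  0.068]
0.074 0 
0.08 4 [ 0.635 -0.013  0.084]
0.086 2 [ 0.638 -0.029  0.089]
0.092 5 [ 0.639 -0.004  0.095]
0.098 5 [ 0.64  -0.013  0.101]
0.104 5 [ 0.639 -0.015  0.108]
0.11 3 [ 0.642 -0.016  0.114]
0.116 17 [ 0.637 -0.032  0.12 ]
0.122 4 [ 0.642 -0.026  0.125]
0.128 2 [ 0.647 -0.02   0.131]
0.134 3 [ 0.639 -0.005  0.136]
0.14 12 [ 0.637 -0.014  0.144]
0.146 80 [ 0.637 -0.014  0.149]
0.152 3 [ 0.648 -0.006  0.155]
0.158 2 [ 0.649 -0.001  0.161]
0.164 5 [ 0.649 -0.009  0.166]
0.17 0
```

```bash
cat >> h.py <<'E'
A=-.1415; H=np.array([.6265,-.2417]); MID=np.array([.642,-.1328])
PITCH=0
def tabpose(phi,th,off=0,dz=0):
    """TCP pose for gate angle phi, latch angle th (tool turns with the bar)"""
    # bar frame point relative to pivot: y=92,z=52 rotated by th; TCP = tab - 19mm along approach
    c,s_=np.cos(th),np.sin(th)
    y,z=.092,.052-.019+dz
    yy,zz=y*c-z*s_,y*s_+z*c
    g=np.array([-.018,.08+yy]); a=A+phi
    Rz=np.array([[np.cos(a),-np.sin(a)],[np.sin(a),np.cos(a)]])
    p=np.r_[H+Rz@g,.116+zz]
    ex=np.array([np.cos(a),np.sin(a),0])
    R=Ro.from_rotvec(ex*th).as_matrix()@Rdown(a)
    return p,R
def go(p,R):
    from workcell import get_state
    s=get_state();d=delta(s['tool_pos'],s['tcp_rot'],p,R);print('t',s['t'],'pos',s['tool_pos'].round(4),'F',s['wrist_force'].round(2),'w',s['width'].round(4));print('turn',d[:3].round(2),'shift',d[3:].round(4))
E
python3 - <<'E'
from h import *
p,R=tabpose(0,0);print(p);p[2]=.26;go(p,R)
E
```

```text
[ 0.63293676 -0.06888053  0.149     ]Traceback (most recent call last):
  File "<stdin>", line 2, in <module>
  File "h.py", line 36, in go
    s=get_state();d=delta(s['tool_pos'],s['tcp_rot'],p,R);print('t',s['t'],'pos',s['tool_pos'].round(4),'F',s['wrist_force'].round(2),'w',s['width'].round(4));print('turn',d[:3].round(2),'shift',d[3:].round(4))
                                                                                                                                          ^^^^^^^^^^^^^^^^
AttributeError: 'float' object has no attribute 'round'
```

```bash
sed -i "s/s\['width'\].round(4)/round(s['width'],4)/" h.py
python3 - <<'E'
from h import *
p,R=tabpose(0,0);p[2]=.26;go(p,R)
E
```

```text
t 0.1 pos [0.1827 0.4918 0.2307] F [ 0.12 -0.63  0.76] w 0.0855
turn [7.772e+01 4.000e-02 7.000e-02] shift [-0.0289 -0.3688  0.6173]
```

Request:
apply_moves([
  [77.7,0,0,-0.03,-0.369,0.617,60],
  [77.7,0,0,-0.03,-0.369,0.617,60],
  [77.7,0,0,-0.03,-0.369,0.617,60],
  [77.7,0,0,-0.03,-0.369,0.617,60],
  [77.7,0,0,-0.03,-0.369,0.617,60],
], squeeze=30)

```text
t: 0.72
tool_pos: [0.379, 0.2468, 0.2443]
tcp_rot: [[-0.0, 0.963, 0.268], [0.0, 0.268, -0.963], [-1.0, -0.0, -0.0]]
wrist_force: [1.1, 1.1, -0.2]
width: 0.0513
```

Run:
```python
from h import *
p,R=tabpose(0,0);p[2]=.26;go(p,R)
```

```text
t 0.725 pos [0.379  0.2468 0.2443] F [ 1.05  1.05 -0.25] w 0.0513
turn [ 2.366e+01 -1.000e-02  0.000e+00] shift [-0.0157  0.1599  0.3722]
```

Request:
apply_moves([
  [23.7,0,0,-0.0157,0.16,0.372,60],
  [23.7,0,0,-0.0157,0.16,0.372,60],
  [23.7,0,0,-0.0157,0.16,0.372,60],
  [23.7,0,0,-0.0157,0.16,0.372,60],
  [23.7,0,0,-0.0157,0.16,0.372,60],
])

```text
t: 1.35
tool_pos: [0.5764, 0.0047, 0.2562]
tcp_rot: [[-0.001, 0.991, -0.136], [0.0, -0.136, -0.991], [-1.0, -0.001, -0.0]]
wrist_force: [1.1, 0.7, -0.4]
width: 0.0516
```

Run:
```python
from h import *
p,R=tabpose(0,0);p[2]=.26;go(p,R)
```

```text
t 1.35 pos [0.5764 0.0047 0.2562] F [ 1.07  0.66 -0.43] w 0.0516
turn [ 0.29 -0.02  0.03] shift [-0.0039  0.0661  0.0652]
```

Request:
apply_moves([
  [0.3,0,0,-0.004,0.066,0.065,50],
  [0.3,0,0,-0.004,0.066,0.065,50],
  [0.3,0,0,-0.004,0.066,0.065,50],
  [0.3,0,0,-0.004,0.066,0.065,50],
])

```text
t: 1.85
tool_pos: [0.6315, -0.0662, 0.2599]
tcp_rot: [[-0.001, 0.99, -0.141], [0.001, -0.141, -0.99], [-1.0, -0.001, -0.001]]
wrist_force: [-0.4, -0.1, 0.1]
width: 0.0427
```

Run:
```python
from h import *
p,R=tabpose(0,0);p[2]=.26;go(p,R);p[2]=.149;go(p,R)
from workcell import *
d=snapshot('scene');c=cv2.cvtColor(d['pixels'],cv2.COLOR_RGB2BGR)[130:280,290:450];cv2.imwrite('pics/s1.png',cv2.resize(c,None,fx=5,fy=5)[:600])
```

```text
t 1.85 pos [ 0.6315 -0.0662  0.2599] F [-0.42 -0.06  0.11] w 0.0427
turn [ 0.02 -0.03  0.08] shift [-0.0001  0.0018  0.0025]
t 1.85 pos [ 0.6315 -0.0662  0.2599] F [-0.42 -0.06  0.11] w 0.0427
turn [ 0.02 -0.03  0.08] shift [0.1109 0.002  0.0025]
```

View pics/s1.png

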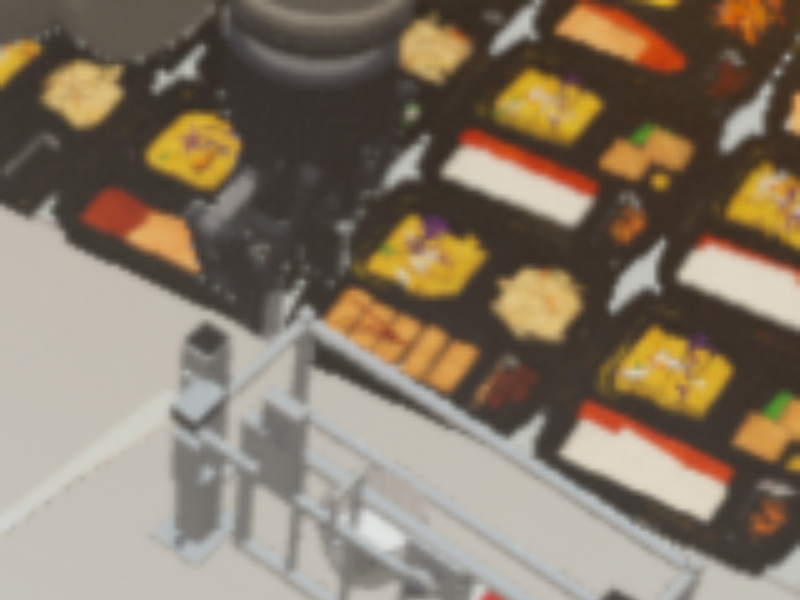

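The gripper (around (270,250)) hangs above the tab (270,420) with its jaws straddling it. Next I descend.

Request:
apply_moves([
  [0,0,0,0.025,0,0,50],
  [0,0,0,0.05,0,0,50],
  [0,0,0,0.05,0,0,50],
])

```text
t: 2.28
tool_pos: [0.6306, -0.0654, 0.209]
tcp_rot: [[-0.004, 0.99, -0.139], [0.001, -0.139, -0.99], [-1.0, -0.004, -0.001]]
wrist_force: [-0.4, -0.6, -0.0]
width: 0.0426
```

Run:
```python
from h import *
p,R=tabpose(0,0);go(p,R)
```

```text
t 2.275 pos [ 0.6306 -0.0654  0.209 ] F [-0.4  -0.6  -0.03] w 0.0426
turn [ 0.1  -0.03  0.23] shift [0.06   0.0031 0.0032]
```

Request:
apply_moves([
  [0.1,0,0.2,0.03,0.003,0.003,50],
  [0.1,0,0.2,0.06,0.003,0.003,50],
  [0.1,0,0.2,0.06,0.003,0.003,50],
  [0.1,0,0.2,0.06,0.003,0.003,50],
])

```text
t: 2.78
tool_pos: [0.6355, -0.0701, 0.1526]
tcp_rot: [[0.006, 0.99, -0.142], [-0.001, -0.142, -0.99], [-1.0, 0.006, 0.0]]
wrist_force: [-0.1, -0.1, 1.0]
width: 0.0426
```

Run:
```python
from h import *
p,R=tabpose(0,0);go(p,R)
from workcell import *
for n,b in(('scene',(170,270,310,430)),('top',(150,250,320,480))):
    d=snapshot(n);c=cv2.cvtColor(d['pixels'],cv2.COLOR_RGB2BGR)[b[0]:b[1],b[2]:b[3]];cv2.imwrite('pics/%s2.png'%n,cv2.resize(c,None,fx=5,fy=5))
```

```text
t 2.775 pos [ 0.6355 -0.0701  0.1526] F [-0.08 -0.13  1.02] w 0.0426
turn [-0.06  0.01 -0.37] shift [ 0.0036 -0.0027 -0.0008]
```

View pics/scene2.png

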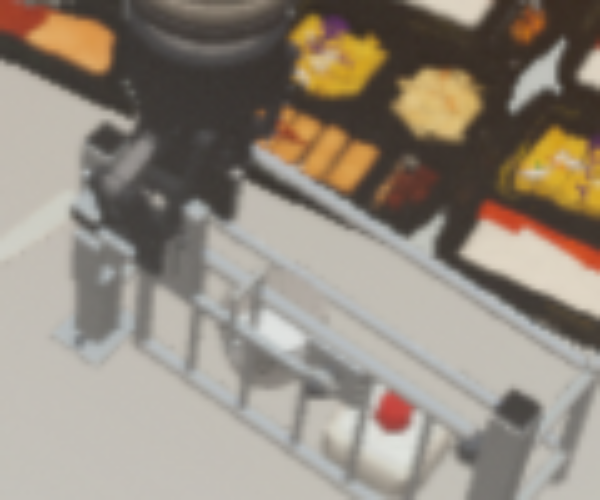

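Request:
apply_moves([
  [0,0,0,0,0,0,50],
  [0,0,0,0,0,0,50],
])

```text
t: 3.12
tool_pos: [0.6348, -0.0703, 0.1511]
tcp_rot: [[0.004, 0.99, -0.143], [-0.001, -0.143, -0.99], [-1.0, 0.004, -0.0]]
wrist_force: [-0.5, 0.1, -0.4]
width: 0.0426
```

Run:
```python
from h import *
p,R=tabpose(0,0);go(p,R)
```

```text
t 3.125 pos [ 0.6348 -0.0703  0.1511] F [-0.47  0.08 -0.41] w 0.0426
turn [-0.09 -0.   -0.26] shift [ 0.0021 -0.002  -0.0011]
```

View pics/top2.png

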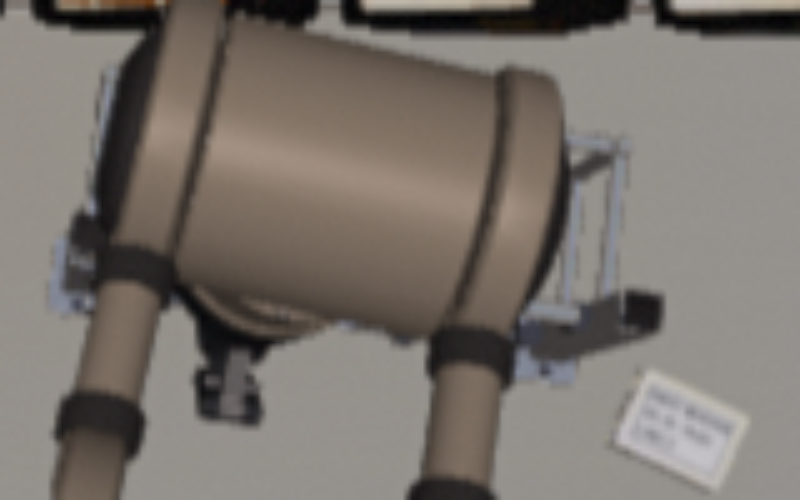

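Request:
apply_moves([
  [0,0,0,0.001,-0.001,-0.001,30],
  [0,0,0,0.001,-0.001,-0.001,25],
  [0,0,0,0.001,-0.001,-0.001,20],
  [0,0,0,0.001,-0.001,-0.001,20],
], squeeze=25)

```text
t: 3.62
tool_pos: [0.6338, -0.0691, 0.1494]
tcp_rot: [[0.003, 0.99, -0.143], [-0.0, -0.143, -0.99], [-1.0, 0.003, -0.0]]
wrist_force: [-0.5, -0.7, -0.1]
width: 0.0171
```

Run:
```python
from h import *
p,R=tabpose(0,0);go(p,R)
```

```text
t 3.625 pos [ 0.6338 -0.0691  0.1494] F [-0.49 -0.66 -0.15] w 0.0171
turn [-0.1 -0.  -0.2] shift [ 0.0004 -0.0009 -0.0001]
```

Request:
apply_moves([
  [0,0,0,0,0,0,14],
  [0,0,0,0,0,0,11],
  [0,0,0,0,0,0,11],
])

```text
t: 4.0
tool_pos: [0.6336, -0.0691, 0.1494]
tcp_rot: [[0.003, 0.99, -0.142], [-0.0, -0.142, -0.99], [-1.0, 0.003, 0.0]]
wrist_force: [-1.0, 0.5, 1.0]
width: 0.0098
```

Run:
```python
from h import *
p,R=tabpose(0,0);go(p,R)
```

```text
t 4.0 pos [ 0.6336 -0.0691  0.1494] F [-1.05  0.46  1.05] w 0.0098
turn [-0.07  0.   -0.18] shift [ 0.0004 -0.0007 -0.0001]
```

Request:
apply_moves([
  [0,0,0,0,0,0,5],
  [0,0,0,0,0,0,5],
  [0,0,0,0,0,0,5],
])

```text
t: 4.38
tool_pos: [0.6336, -0.0691, 0.1495]
tcp_rot: [[0.003, 0.99, -0.143], [-0.0, -0.143, -0.99], [-1.0, 0.003, -0.0]]
wrist_force: [-2.4, -0.4, 2.5]
width: 0.0096
```

Request:
apply_moves([
  [0,0,0,0,0,0,5],
  [0,0,0,0,0,0,5],
  [0,0,0,0,0,0,5],
])

```text
t: 4.75
tool_pos: [0.6336, -0.0691, 0.1495]
tcp_rot: [[0.003, 0.99, -0.143], [-0.0, -0.143, -0.99], [-1.0, 0.003, -0.0]]
wrist_force: [-2.5, 0.4, 1.5]
width: 0.0099
```

Run:
```python
from h import *
p,R=tabpose(0,0);go(p,R)
p0=p
for th in (.02,.04,.06,.08,.1,.12,.14,.16,.18,.2):
    p,R=tabpose(0,th);print(th,delta(p0,Rdown(A),p,R).round(4))
```

```text
t 4.75 pos [ 0.6336 -0.0691  0.1495] F [-2.54  0.43  1.53] w 0.0099
turn [-0.09 -0.   -0.19] shift [ 0.0005 -0.0007 -0.0001]
0.02 [-0.0000e+00  1.1459e+00 -0.0000e+00 -1.8000e-03 -0.0000e+00  7.0000e-04]
0.04 [-0.0000e+00  2.2918e+00 -0.0000e+00 -3.7000e-03 -0.0000e+00  1.4000e-03]
0.06 [-0.0000e+00  3.4377e+00  0.0000e+00 -5.5000e-03 -0.0000e+00  2.1000e-03]
0.08 [-0.0000e+00  4.5837e+00 -0.0000e+00 -7.2000e-03 -0.0000e+00  2.9000e-03]
0.1 [-0.0000e+00  5.7296e+00  0.0000e+00 -9.0000e-03 -0.0000e+00  3.8000e-03]
0.12 [-0.0000e+00  6.8755e+00  0.0000e+00 -1.0800e-02 -0.0000e+00  4.6000e-03]
0.14 [ 0.0000e+00  8.0214e+00  0.0000e+00 -1.2500e-02 -0.0000e+00  5.5000e-03]
0.16 [ 0.0000e+00  9.1673e+00 -0.0000e+00 -1.4200e-02 -0.0000e+00  6.4000e-03]
0.18 [ 0.00000e+00  1.03132e+01  0.00000e+00 -1.59000e-02 -0.00000e+00
  7.40000e-03]
0.2 [ 0.00000e+00  1.14592e+01 -0.00000e+00 -1.76000e-02 -0.00000e+00
  8.40000e-03]
```

Request:
apply_moves([
  [0,0,0,0,-0.001,0,5],
  [0,0.5,0,-0.001,-0.001,0.0003,5],
  [0,1.1,0,-0.0018,-0.001,0.0007,5],
  [0,1.1,0,-0.0018,-0.001,0.0007,5],
])

```text
t: 5.25
tool_pos: [0.6329, -0.0698, 0.1513]
tcp_rot: [[0.007, 0.99, -0.143], [0.019, -0.143, -0.99], [-1.0, 0.004, -0.02]]
wrist_force: [2.4, -0.2, -1.1]
width: 0.0097
```

Run:
```python
from h import *
go(*tabpose(0,.02))
```

```text
t 5.25 pos [ 0.6329 -0.0698  0.1513] F [ 2.44 -0.22 -1.08] w 0.0097
turn [-0.11  0.01 -0.24] shift [ 0.0005 -0.0001 -0.0002]
```

Request:
apply_moves([
  [0,0,0,0,-0.0005,0,5],
  [0,0,0,0,-0.0005,0,5],
  [0,0,0,0,-0.0005,0,5],
])

```text
t: 5.62
tool_pos: [0.6323, -0.0697, 0.1512]
tcp_rot: [[0.007, 0.99, -0.142], [0.018, -0.143, -0.99], [-1.0, 0.004, -0.019]]
wrist_force: [3.5, -0.7, -1.0]
width: 0.0097
```

Request:
apply_moves([
  [0,0,0,0,-0.0005,0,5],
  [0,0,0,0,-0.0005,0,5],
  [0,0,0,0,-0.0005,0,5],
])

```text
t: 6.0
tool_pos: [0.6317, -0.0696, 0.1512]
tcp_rot: [[0.006, 0.99, -0.142], [0.018, -0.143, -0.99], [-1.0, 0.004, -0.019]]
wrist_force: [4.3, -2.0, -1.0]
width: 0.0098
```

Request:
apply_moves([
  [0,0.6,0,-0.0009,0,0.0003,5],
  [0,1.15,0,-0.0018,0,0.0007,5],
  [0,1.15,0,-0.0018,0,0.0007,5],
])

```text
t: 6.38
tool_pos: [0.6316, -0.0704, 0.1531]
tcp_rot: [[0.009, 0.99, -0.143], [0.039, -0.143, -0.989], [-0.999, 0.004, -0.04]]
wrist_force: [3.1, -2.9, -1.2]
width: 0.0098
```

Request:
apply_moves([
  [0,0.6,0,-0.0009,0,0.0003,5],
  [0,1.15,0,-0.0018,0,0.0007,5],
  [0,1.15,0,-0.0018,0,0.0007,5],
])

```text
t: 6.75
tool_pos: [0.6314, -0.0711, 0.1549]
tcp_rot: [[0.012, 0.99, -0.143], [0.059, -0.143, -0.988], [-0.998, 0.004, -0.06]]
wrist_force: [4.2, -2.8, -1.2]
width: 0.0097
```

Run:
```python
from h import *
go(*tabpose(0,.06))
```

```text
t 6.75 pos [ 0.6314 -0.0711  0.1549] F [ 4.21 -2.8  -1.23] w 0.0097
turn [-0.1   0.01 -0.21] shift [ 0.0004  0.0012 -0.0003]
```

Request:
apply_moves([
  [0,0.6,0,-0.0009,0,0.0005,5],
  [0,0.6,0,-0.0009,0,0.0006,5],
  [0,0.6,0,-0.0009,0,0.0006,5],
])

```text
t: 7.12
tool_pos: [0.6314, -0.0715, 0.1557]
tcp_rot: [[0.014, 0.99, -0.142], [0.069, -0.143, -0.987], [-0.998, 0.004, -0.07]]
wrist_force: [2.7, -1.3, 0.0]
width: 0.0099
```

Request:
apply_moves([
  [0,0.6,0,-0.0009,0,0.0005,5],
  [0,0.6,0,-0.0009,0,0.0005,5],
  [0,0.6,0,-0.0009,0,0.0005,5],
])

```text
t: 7.5
tool_pos: [0.6313, -0.0719, 0.1567]
tcp_rot: [[0.015, 0.99, -0.142], [0.079, -0.143, -0.987], [-0.997, 0.004, -0.081]]
wrist_force: [3.0, -0.8, -0.2]
width: 0.0098
```

Request:
apply_moves([
  [0,0.6,0,-0.0009,0,0.0005,5],
  [0,0.6,0,-0.0009,0,0.0005,5],
  [0,0.6,0,-0.0009,0,0.0005,5],
])

```text
t: 7.88
tool_pos: [0.6313, -0.0724, 0.1576]
tcp_rot: [[0.017, 0.99, -0.142], [0.09, -0.143, -0.986], [-0.996, 0.004, -0.091]]
wrist_force: [3.1, 2.5, 2.6]
width: 0.0097
```

Request:
apply_moves([
  [0,0,0,0,0,0,5],
  [0,0,0,0,0,0,5],
])

```text
t: 8.12
tool_pos: [0.6313, -0.0724, 0.1576]
tcp_rot: [[0.017, 0.99, -0.142], [0.09, -0.142, -0.986], [-0.996, 0.004, -0.091]]
wrist_force: [3.5, 2.7, 3.2]
width: 0.0096
```

Run:
```python
from h import *
from workcell import *
go(*tabpose(0,.09))
d=snapshot('scene');c=cv2.cvtColor(d['pixels'],cv2.COLOR_RGB2BGR)[180:260,310:410];cv2.imwrite('pics/s3.png',cv2.resize(c,None,fx=7,fy=7,interpolation=cv2.INTER_CUBIC))
```

```text
t 8.125 pos [ 0.6313 -0.0724  0.1576] F [3.48 2.72 3.18] w 0.0096
turn [-0.06 -0.07 -0.23] shift [ 0.0005  0.0011 -0.0004]
```

View pics/s3.png

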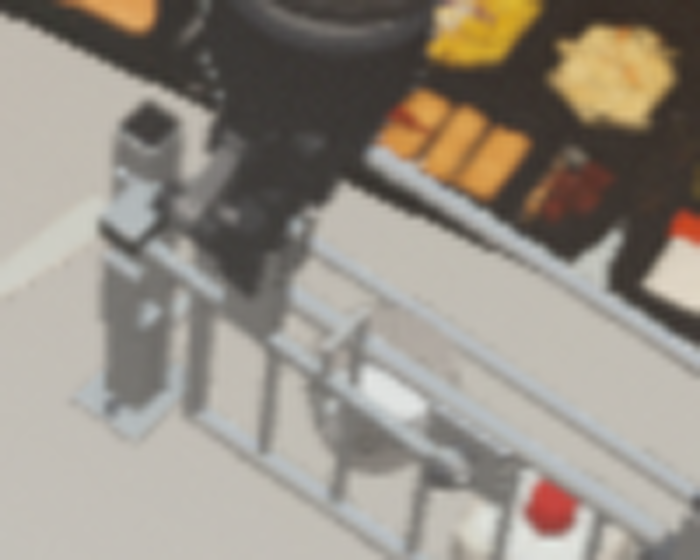

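The nose end of the bar (160,245) is now level with the dark gap below the hood (130,232), and the lip (120,262) sits just below it. I keep lifting in small steps.

Request:
apply_moves([
  [0,0.6,0,-0.0009,0,0,5],
  [0,0.6,0,-0.0009,0,0,5],
  [0,0.6,0,-0.0009,0,0,5],
])

```text
t: 8.55
tool_pos: [0.6312, -0.0728, 0.1584]
tcp_rot: [[0.018, 0.99, -0.142], [0.1, -0.143, -0.985], [-0.995, 0.004, -0.101]]
wrist_force: [3.5, 3.3, 3.4]
width: 0.0096
```

Request:
apply_moves([
  [0,0,0,0,-0.0007,0,5],
  [0,0,0,0,-0.0007,0,5],
  [0,0,0,0,-0.0007,0,5],
])

```text
t: 8.93
tool_pos: [0.6307, -0.0728, 0.1584]
tcp_rot: [[0.018, 0.99, -0.141], [0.1, -0.143, -0.985], [-0.995, 0.004, -0.101]]
wrist_force: [4.3, 3.0, 4.4]
width: 0.0095
```

Request:
apply_moves([
  [0,0,0,0,0.0012,0,5],
  [0,0,0,0,0.0012,0,5],
  [0,0,0,0,0.0012,0,5],
])

```text
t: 9.3
tool_pos: [0.6317, -0.0728, 0.1583]
tcp_rot: [[0.018, 0.99, -0.142], [0.1, -0.143, -0.985], [-0.995, 0.004, -0.101]]
wrist_force: [3.0, 4.1, 3.9]
width: 0.01
```

Run:
```python
from h import *
from workcell import *
s=get_state();print(s['wrist_force'],s['ft_torque'],s['joints'].round(4));go(*tabpose(0,.1))
```

```text
[2.95802111 4.07438095 3.94442817] [ 0.42247532 -0.25531235  0.46346447] [-0.2854  0.6033  1.3047  0.1066  1.246  -0.1771]
t 9.3 pos [ 0.6317 -0.0728  0.1583] F [2.96 4.07 3.94] w 0.01
turn [-0.08 -0.09 -0.22] shift [ 0.0004  0.0006 -0.0003]
```

```bash
sed -i 's/^A=.*/A=-.1415; H=np.array([.6272,-.2418]); MID=np.array([.642,-.1328])/; s/p=np.r_\[H+Rz@g,.116+zz\]/p=np.r_[H+Rz@g,.1164+zz]/' h.py
cat >> h.py <<'E'
def est(p=None,Rm=None):
    from workcell import get_state
    import scipy.optimize as so
    s=get_state()
    if p is None:p=s['tool_pos'];Rm=s['tcp_rot']
    r=so.least_squares(lambda v:tabpose(v[0],v[1])[0]-p,[0.01,.05],x_scale=.1)
    phi,th=r.x;R=tabpose(phi,th)[1]
    print('phi %.4f th %.4f'%(phi,th),'res mm',(r.fun*1000).round(2),'rot err(deg, tool)',np.degrees(Ro.from_matrix(Rm.T@R).as_rotvec()).round(2),'F bay',(Ro.from_rotvec([0,0,-A-phi]).apply(s['wrist_force'])).round(2))
    return phi,th
E
python3 - <<'E'
from h import *
est([.6336,-.0691,.1495],Rdown(A)); phi,th=est()
for a,b in((.0,.1),(.005,.1),(.02,.1)): go(*tabpose(a,b))
E
```

```text
phi 0.0002 th 0.0014 res mm [0.   0.08 0.03] rot err(deg, tool) [-0.01  0.08 -0.  ] F bay [2.35 4.45 3.94]
phi 0.0080 th 0.0999 res mm [0.   0.14 0.07] rot err(deg, tool) [-0.53 -0.09 -0.27] F bay [2.39 4.43 3.94]
t 9.3 pos [ 0.6317 -0.0728  0.1583] F [2.96 4.07 3.94] w 0.01
turn [-0.08 -0.09 -0.22] shift [-0.      0.0013 -0.0003]
t 9.3 pos [ 0.6317 -0.0728  0.1583] F [2.96 4.07 3.94] w 0.01
turn [-0.36 -0.09 -0.25] shift [-0.0001  0.0005 -0.0002]
t 9.3 pos [ 0.6317 -0.0728  0.1583] F [2.96 4.07 3.94] w 0.01
turn [-1.22 -0.09 -0.34] shift [-0.0001 -0.002   0.0001]
```

Request:
apply_moves([
  [-0.5,-0.1,-0.2,-0.0002,0,-0.0005,5],
  [-0.5,-0.1,-0.2,-0.0002,0,-0.0005,5],
  [-0.5,-0.1,-0.2,-0.0002,0,-0.0005,5],
], squeeze=20)

```text
t: 9.68
tool_pos: [0.6315, -0.0727, 0.1583]
tcp_rot: [[0.014, 0.991, -0.133], [0.098, -0.134, -0.986], [-0.995, 0.0, -0.099]]
wrist_force: [2.0, 1.6, 1.8]
width: 0.0098
```

Run:
```python
from h import *
est()
```

```text
phi 0.0095 th 0.0987 res mm [0.   0.1  0.05] rot err(deg, tool) [-0.14 -0.03 -0.03] F bay [1.82 1.84 1.85]
```

Request:
apply_moves([
  [-0.6,0,0,-0.0001,-0.0009,-0.0001,5],
  [-0.6,0,0,-0.0001,-0.0017,-0.0001,5],
  [-0.6,0,0,-0.0001,-0.0017,-0.0001,5],
])

```text
t: 10.05
tool_pos: [0.6297, -0.0726, 0.1582]
tcp_rot: [[0.013, 0.992, -0.123], [0.098, -0.124, -0.988], [-0.995, 0.001, -0.099]]
wrist_force: [1.2, -3.1, -0.0]
width: 0.0099
```

Run:
```python
from h import *
est()
```

```text
phi 0.0202 th 0.0986 res mm [0.   0.09 0.04] rot err(deg, tool) [-0.14 -0.01 -0.08] F bay [ 1.57 -2.96 -0.  ]
```

Request:
apply_moves([
  [-0.3,0,0,0,-0.0009,0.0004,5],
  [-0.6,0,0,0,-0.0017,0.0005,5],
  [-0.6,0,0,0,-0.0017,0.0005,5],
])

```text
t: 10.42
tool_pos: [0.628, -0.0727, 0.1583]
tcp_rot: [[0.014, 0.994, -0.112], [0.098, -0.113, -0.989], [-0.995, 0.002, -0.099]]
wrist_force: [1.5, -1.5, -2.1]
width: 0.0097
```

Run:
```python
from h import *
est()
```

```text
phi 0.0301 th 0.0992 res mm [0.   0.11 0.05] rot err(deg, tool) [-0.09  0.   -0.14] F bay [ 1.7  -1.37 -2.12]
```

Request:
apply_moves([
  [-0.3,0,0,0,-0.0009,0.0002,5],
  [-0.6,0,0,0,-0.0017,0.0003,5],
  [-0.6,0,0,0,-0.0017,0.0003,5],
])

```text
t: 10.8
tool_pos: [0.6263, -0.0727, 0.1583]
tcp_rot: [[0.014, 0.995, -0.102], [0.098, -0.103, -0.99], [-0.995, 0.003, -0.099]]
wrist_force: [1.3, -2.8, -2.6]
width: 0.0098
```

Run:
```python
from h import *
est()
```

```text
phi 0.0403 th 0.0995 res mm [-0.    0.09  0.04] rot err(deg, tool) [-0.07  0.01 -0.2 ] F bay [ 1.57 -2.63 -2.56]
```

Request:
apply_moves([
  [-0.3,0,0,0,-0.0009,0.0004,5],
  [-0.6,0,0,0,-0.0017,0.0005,5],
  [-0.6,0,0,0,-0.0017,0.0005,5],
])

```text
t: 11.18
tool_pos: [0.6246, -0.0727, 0.1584]
tcp_rot: [[0.014, 0.996, -0.091], [0.099, -0.092, -0.991], [-0.995, 0.005, -0.099]]
wrist_force: [1.2, -2.9, -2.6]
width: 0.0097
```

Run:
```python
from h import *
est()
```

```text
phi 0.0502 th 0.1004 res mm [-0.    0.1   0.05] rot err(deg, tool) [-0.02  0.05 -0.27] F bay [ 1.5  -2.8  -2.56]
```

Request:
apply_moves([
  [-0.3,0,0,0,-0.0009,0.0004,5],
  [-0.6,0,0,0,-0.0017,0.0005,5],
  [-0.6,0,0,0,-0.0017,0.0005,5],
])

```text
t: 11.55
tool_pos: [0.6229, -0.0728, 0.1585]
tcp_rot: [[0.014, 0.997, -0.081], [0.099, -0.082, -0.992], [-0.995, 0.006, -0.1]]
wrist_force: [1.4, 0.4, -1.6]
width: 0.0097
```

Request:
apply_moves([
  [-0.3,0,0,0,-0.0009,0.0002,5],
  [-0.6,0,0,0,-0.0017,0.0003,5],
  [-0.6,0,0,0,-0.0017,0.0003,5],
])

```text
t: 11.92
tool_pos: [0.6212, -0.073, 0.1585]
tcp_rot: [[0.014, 0.997, -0.07], [0.099, -0.071, -0.993], [-0.995, 0.007, -0.1]]
wrist_force: [1.4, 2.4, -0.7]
width: 0.0097
```

Run:
```python
from h import *
from workcell import *
est()
d=snapshot('scene');c=cv2.cvtColor(d['pixels'],cv2.COLOR_RGB2BGR)[180:260,310:410];cv2.imwrite('pics/s4.png',cv2.resize(c,None,fx=7,fy=7,interpolation=cv2.INTER_CUBIC))
```

```text
phi 0.0703 th 0.1018 res mm [-0.01  0.19  0.09] rot err(deg, tool) [ 0.03  0.11 -0.39] F bay [ 1.18  2.44 -0.69]
```

View pics/s4.png

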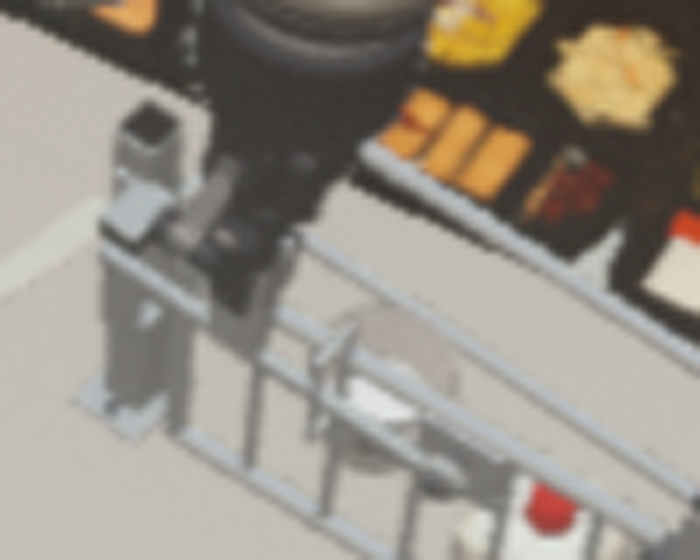

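The bar end (105,248) now lies in front of the catch and lip, so the nose is out. Next is the swing along the arc.

Run:
```python
from h import *
p0,R0=tabpose(.07,.1)
for d in (.02,.04,.06,.08,.10,.12,.15,.16,.2,.25): print(d,delta(p0,R0,*tabpose(.07+d,.1)).round(4).tolist())
for k in(.1,.3,.5,.7,.9,1.1,1.2):print(k,tabpose(k,.1)[0].round(3))
```

```text
0.02 [-1.1402, 0.0, -0.1144, -0.0, -0.0034, 0.0004]
0.04 [-2.2804, 0.0, -0.2288, -0.0001, -0.0067, 0.0009]
0.06 [-3.4206, 0.0, -0.3432, -0.0001, -0.0101, 0.0014]
0.08 [-4.5608, 0.0, -0.4576, -0.0002, -0.0134, 0.002]
0.1 [-5.701, 0.0, -0.572, -0.0003, -0.0167, 0.0026]
0.12 [-6.8411, -0.0, -0.6864, -0.0003, -0.02, 0.0033]
0.15 [-8.5514, -0.0, -0.858, -0.0005, -0.0249, 0.0046]
0.16 [-9.1215, -0.0, -0.9152, -0.0005, -0.0266, 0.005]
0.2 [-11.4019, -0.0, -1.144, -0.0007, -0.0331, 0.0069]
0.25 [-14.2524, 0.0, -1.43, -0.001, -0.0411, 0.0096]
0.1 [ 0.616 -0.073  0.158]
0.3 [ 0.583 -0.079  0.158]
0.5 [ 0.551 -0.091  0.158]
0.7 [ 0.523 -0.109  0.158]
0.9 [ 0.498 -0.132  0.158]
1.1 [ 0.479 -0.16   0.158]
1.2 [ 0.472 -0.175  0.158]
```

Request:
apply_moves([
  [-1.1,0,-0.4,0,-0.0034,0.0002,5],
  [-2.3,0,-0.5,-0.0001,-0.0067,0.0007,5],
  [-3.4,0,-0.7,-0.0001,-0.0101,0.0012,5],
  [-4.6,0,-0.8,-0.0002,-0.0134,0.0018,5],
  [-5.7,0,-0.9,-0.0003,-0.0167,0.0024,5],
])

```text
t: 12.6
tool_pos: [0.6043, -0.0745, 0.1584]
tcp_rot: [[-0.001, 1.0, 0.03], [0.099, 0.03, -0.995], [-0.995, 0.002, -0.099]]
wrist_force: [0.7, 1.8, 0.8]
width: 0.0096
```

Run:
```python
from h import *
p,t=est();go(*tabpose(.17,.1))
```

```text
phi 0.1708 th 0.1014 res mm [-0.04  0.3   0.14] rot err(deg, tool) [ 0.07  0.14 -0.08] F bay [0.71 1.75 0.83]
t 12.6 pos [ 0.6043 -0.0745  0.1584] F [0.66 1.77 0.83] w 0.0096
turn [ 0.11  0.06 -0.08] shift [ 0.      0.0001 -0.0004]
```

Request:
apply_moves([
  [-2.3,0,-0.3,-0.0001,-0.0067,0.0007,5],
  [-4.6,0,-0.5,-0.0002,-0.0134,0.0017,5],
  [-6.8,0,-0.7,-0.0003,-0.02,0.003,5],
  [-9.1,0,-0.9,-0.0005,-0.0266,0.0047,5],
  [-11.4,0,-1.2,-0.0007,-0.0331,0.0066,5],
])

```text
t: 13.22
tool_pos: [0.5714, -0.0825, 0.1583]
tcp_rot: [[-0.022, 0.973, 0.228], [0.095, 0.229, -0.969], [-0.995, 0.0, -0.098]]
wrist_force: [1.7, 1.7, -1.9]
width: 0.0099
```

Run:
```python
from h import *
p,t=est();go(*tabpose(p,.1))
```

```text
phi 0.3721 th 0.1012 res mm [-0.13  0.38  0.19] rot err(deg, tool) [ 0.03  0.18 -0.02] F bay [ 2.05  1.31 -1.86]
t 13.225 pos [ 0.5714 -0.0825  0.1583] F [ 1.7   1.74 -1.86] w 0.0099
turn [ 0.03  0.11 -0.02] shift [-0.     -0.     -0.0005]
```

Request:
apply_moves([
  [-2.3,0,-0.3,-0.0001,-0.0067,0.0007,5],
  [-4.6,0,-0.5,-0.0002,-0.0134,0.0017,5],
  [-6.8,0,-0.7,-0.0003,-0.02,0.003,5],
  [-9.1,0,-0.9,-0.0005,-0.0266,0.0047,5],
  [-11.4,0,-1.2,-0.0007,-0.0331,0.0066,5],
])

```text
t: 13.85
tool_pos: [0.5408, -0.097, 0.1583]
tcp_rot: [[-0.041, 0.909, 0.416], [0.088, 0.418, -0.904], [-0.995, -0.001, -0.097]]
wrist_force: [1.2, 0.2, -2.1]
width: 0.0095
```

Run:
```python
from h import *
p,t=est();go(*tabpose(p,.1))
```

```text
phi 0.5726 th 0.1015 res mm [-0.27  0.46  0.25] rot err(deg, tool) [-0.01  0.24  0.05] F bay [ 1.15 -0.3  -2.08]
t 13.85 pos [ 0.5408 -0.097   0.1583] F [ 1.17  0.2  -2.08] w 0.0095
turn [-0.01  0.15  0.05] shift [-0.0001 -0.0001 -0.0006]
```

Request:
apply_moves([
  [-2.3,0,-0.2,-0.0001,-0.0067,0.0008,5],
  [-4.6,0,-0.4,-0.0002,-0.0134,0.0018,5],
  [-6.8,0,-0.6,-0.0003,-0.02,0.0031,5],
  [-9.1,0,-0.9,-0.0005,-0.0266,0.0048,5],
  [-11.4,0,-1.1,-0.0007,-0.0331,0.0067,5],
])

```text
t: 14.48
tool_pos: [0.5138, -0.1171, 0.1582]
tcp_rot: [[-0.057, 0.808, 0.587], [0.078, 0.59, -0.804], [-0.995, -0.0, -0.097]]
wrist_force: [3.6, -2.9, -3.9]
width: 0.0098
```

Run:
```python
from h import *
p,t=est();go(*tabpose(p,.1))
```

```text
phi 0.7730 th 0.1014 res mm [-0.42  0.47  0.3 ] rot err(deg, tool) [-0.04  0.26  0.02] F bay [ 1.25 -4.48 -3.9 ]
t 14.475 pos [ 0.5138 -0.1171  0.1582] F [ 3.65 -2.88 -3.9 ] w 0.0098
turn [-0.04  0.18  0.02] shift [-0.0001 -0.0001 -0.0007]
```

Request:
apply_moves([
  [-2.3,0.1,-0.2,0,-0.0067,0.0011,5],
  [-4.6,0.1,-0.4,0,-0.0134,0.0022,5],
  [-6.8,0.1,-0.6,-0.0001,-0.02,0.0036,5],
  [-9.1,0.1,-0.9,-0.0003,-0.0266,0.0054,5],
  [-11.4,0.1,-1.1,-0.0005,-0.0331,0.0074,5],
])

```text
t: 15.1
tool_pos: [0.4914, -0.1424, 0.1583]
tcp_rot: [[-0.073, 0.674, 0.735], [0.067, 0.739, -0.671], [-0.995, 0.0, -0.099]]
wrist_force: [1.7, -0.2, -1.8]
width: 0.01
```

Run:
```python
from h import *
p,t=est();go(*tabpose(p,.1))
```

```text
phi 0.9737 th 0.1030 res mm [-0.62  0.45  0.36] rot err(deg, tool) [-0.07  0.24 -0.01] F bay [ 1.   -1.42 -1.81]
t 15.1 pos [ 0.4914 -0.1424  0.1583] F [ 1.73 -0.22 -1.81] w 0.01
turn [-0.07  0.06 -0.01] shift [-0.     -0.0001 -0.0009]
```

Request:
apply_moves([
  [-2.3,0.1,-0.2,0,-0.0067,0.001,5],
  [-4.6,0.1,-0.4,0,-0.0134,0.0021,5],
  [-6.8,0.1,-0.6,-0.0001,-0.02,0.0035,5],
  [-9.1,0.1,-0.9,-0.0003,-0.0266,0.0053,5],
  [-11.4,0.1,-1.1,-0.0005,-0.0331,0.0073,5],
])

```text
t: 15.72
tool_pos: [0.4744, -0.1716, 0.1583]
tcp_rot: [[-0.086, 0.514, 0.853], [0.052, 0.858, -0.511], [-0.995, 0.001, -0.101]]
wrist_force: [0.9, 1.1, 0.7]
width: 0.0095
```

Request:
apply_moves([
  [-0.6,0,-0.1,0,-0.0017,0.0002,5],
  [-1.1,0,-0.1,0,-0.0034,0.0005,5],
  [-1.1,0,-0.1,0,-0.0034,0.0005,5],
])

```text
t: 16.1
tool_pos: [0.4731, -0.1743, 0.1582]
tcp_rot: [[-0.087, 0.499, 0.862], [0.052, 0.866, -0.497], [-0.995, 0.001, -0.101]]
wrist_force: [0.0, 2.0, 3.1]
width: 0.0097
```

Run:
```python
from h import *
p,t=est();go(*tabpose(p,.0))
```

```text
phi 1.1926 th 0.1020 res mm [-0.77  0.34  0.4 ] rot err(deg, tool) [-0.17  0.03 -0.09] F bay [1.75 0.98 3.07]
t 16.1 pos [ 0.4731 -0.1743  0.1582] F [0.01 2.01 3.07] w 0.0097
turn [-0.17 -5.81 -0.08] shift [ 0.0092 -0.0001 -0.0038]
```

Request:
apply_moves([
  [0,-1.4,0,0.0022,0,-0.0008,5],
  [0,-2.8,0,0.0045,0,-0.0016,5],
  [0,-4.2,0,0.0067,0,-0.0025,5],
  [0,-5.6,0,0.0088,0,-0.0035,5],
  [0,-5.6,0,0.0088,0,-0.0035,5],
])

```text
t: 16.73
tool_pos: [0.47, -0.1722, 0.1494]
tcp_rot: [[0.0, 0.499, 0.866], [0.002, 0.866, -0.499], [-1.0, 0.002, -0.001]]
wrist_force: [6.0, -1.3, -1.4]
width: 0.01
```

Request:
apply_moves([
  [0,0,0,0,0,0,5],
  [0,0,0,0,0,0,5],
])

```text
t: 16.98
tool_pos: [0.4699, -0.1722, 0.1494]
tcp_rot: [[-0.001, 0.499, 0.866], [0.002, 0.866, -0.499], [-1.0, 0.002, -0.002]]
wrist_force: [4.7, -0.4, -1.3]
width: 0.0095
```

Run:
```python
from h import *
p,t=est()
```

```text
phi 1.1912 th 0.0034 res mm [-0.76  0.34  0.3 ] rot err(deg, tool) [-0.1   0.11 -0.09] F bay [ 2.   -4.22 -1.35]
```

Request:
apply_moves([
  [0,0,0,0,0,0.0005,5],
  [0,0,0,0,0,0.0005,12],
  [0,0,0,0,0,0.0005,16],
  [0,0,0,0,0,0.0005,25],
  [0,0,0,0,0,0.0005,35],
])

```text
t: 17.6
tool_pos: [0.4694, -0.172, 0.1494]
tcp_rot: [[-0.004, 0.499, 0.866], [0.004, 0.866, -0.499], [-1.0, 0.001, -0.005]]
wrist_force: [-0.4, 0.5, -0.2]
width: 0.0297
```

Request:
apply_moves([
  [0,0,0,0,0,0,35],
  [0,0,0,0,0,0,35],
])

```text
t: 17.85
tool_pos: [0.4695, -0.1721, 0.1495]
tcp_rot: [[-0.003, 0.499, 0.866], [0.004, 0.866, -0.499], [-1.0, 0.001, -0.005]]
wrist_force: [0.8, 0.5, 0.2]
width: 0.0304
```

Run:
```python
from h import *
from workcell import *
p,t=est()
d=snapshot('scene');c=cv2.cvtColor(d['pixels'],cv2.COLOR_RGB2BGR)[170:290,280:440];cv2.imwrite('pics/s5.png',cv2.resize(c,None,fx=5,fy=5,interpolation=cv2.INTER_CUBIC))
```

```text
phi 1.1915 th 0.0031 res mm [-0.4   0.18  0.16] rot err(deg, tool) [-0.11 -0.09 -0.09] F bay [ 0.78 -0.45  0.24]
```

View pics/s5.png

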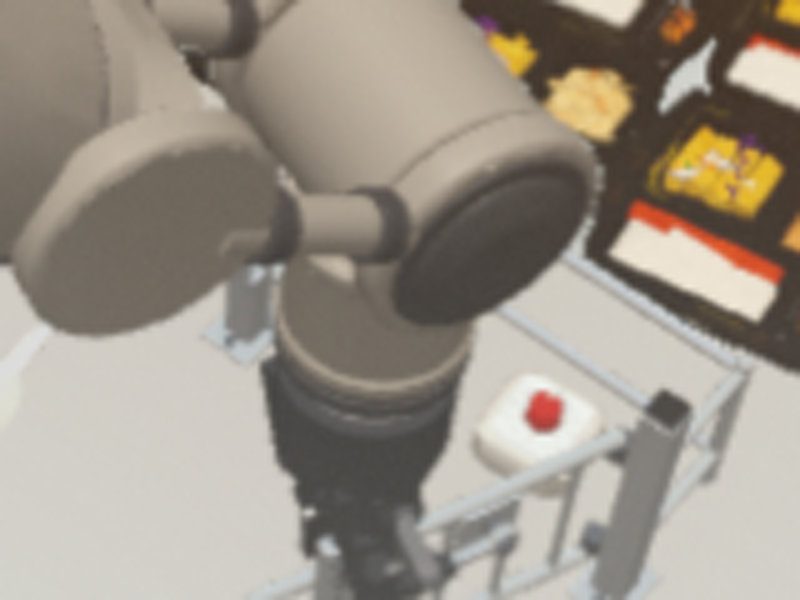

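The gate is open and the jaws are clear of the tab (330,560). Now I retreat straight up.

Request:
apply_moves([
  [0,0,0,-0.01,0,0,35],
  [0,0,0,-0.03,0,0,35],
  [0,0,0,-0.06,0,0,35],
  [0,0,0,-0.1,0,0,35],
  [0,0,0,-0.1,0,0,35],
])

```text
t: 18.52
tool_pos: [0.4714, -0.1732, 0.2533]
tcp_rot: [[0.003, 0.499, 0.866], [0.0, 0.867, -0.499], [-1.0, 0.002, 0.003]]
wrist_force: [0.1, -0.4, -0.1]
width: 0.0297
```

Run:
```python
from h import *
go(np.array([.40,.12,.3]),Rdown(A+1.19))
```

```text
t 18.525 pos [ 0.4714 -0.1732  0.2533] F [ 0.06 -0.4  -0.14] w 0.0297
turn [-0.02  0.16 -0.09] shift [-0.047   0.2185 -0.208 ]
```

Request:
apply_moves([
  [0,0,0,-0.04,0.04,-0.04,35],
  [0,0,0,-0.047,0.22,-0.21,35],
  [0,0,0,-0.047,0.22,-0.21,35],
  [0,0,0,-0.047,0.22,-0.21,35],
  [0,0,0,-0.047,0.22,-0.21,35],
])

```text
t: 19.15
tool_pos: [0.3977, 0.1213, 0.2976]
tcp_rot: [[-0.003, 0.5, 0.866], [0.004, 0.866, -0.5], [-1.0, 0.002, -0.005]]
wrist_force: [1.0, 0.1, -0.2]
width: 0.0299
```

Request:
apply_moves([
  [0,0,0,0,0.03,-0.03,35],
  [0,0,0,0,0.03,-0.03,35],
  [0,0,0,0,0.03,-0.03,35],
])

```text
t: 19.52
tool_pos: [0.3876, 0.1602, 0.2976]
tcp_rot: [[-0.004, 0.499, 0.867], [0.003, 0.867, -0.499], [-1.0, 0.001, -0.005]]
wrist_force: [-0.0, 0.6, -1.2]
width: 0.0297
```

Run:
```python
from h import *
from workcell import *
s=get_state();print(s['t'],s['tool_pos'])
for n,b in(('scene',(180,300,310,450)),('top',(150,260,320,480))):
    d=snapshot(n);np.savez(n+'9.npz',**d);c=cv2.cvtColor(d['pixels'],cv2.COLOR_RGB2BGR);
    cv2.imwrite('pics/%s9.png'%n,cv2.resize(c[b[0]:b[1],b[2]:b[3]],None,fx=5,fy=5,interpolation=cv2.INTER_CUBIC))
    P,uv=cloud(d,300,480,150,300);m=(P[:,2]>.18)&(P[:,2]<.195)&(P[:,1]<-.1);print(n,m.sum(),P[m].mean(0))
```

```text
19.525 [0.38761155 0.16022534 0.29759979]
scene 52 [ 0.46943754 -0.17270038  0.18580127]
top 54 [ 0.46983165 -0.17142106  0.18600794]
```

View pics/scene9.png

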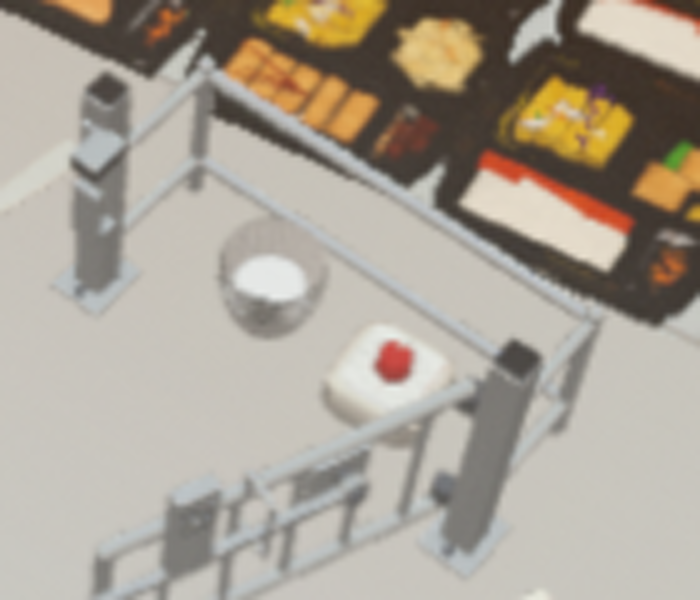

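View pics/top9.png

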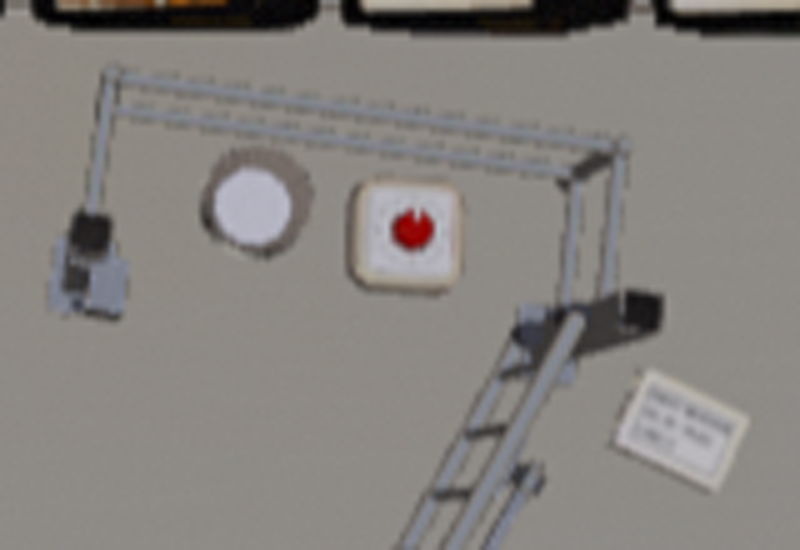

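The scene view shows the gate wide open at lower left. The tab is at (190,520) with its top at z = 0.186, so the bar is down. The cups (265,280) and timer (390,370) match the first pictures, and so do the label block and catch.

```bash
python3 -c "
from workcell import *
print(job_done())"
```

```text
the job is handed in; nothing more can be done
None
```

The gate is open and the job is handed in. I pinched the thumb tab and lifted it about 9 mm in small steps. I then drew the nose out of the catch under a light pull and swung the gate to about 1.19 rad (the stop is at 1.25). There I lowered the bar, let go, and moved the arm clear at about 19.5 s.

**Final checks:**
- **Gate and bar:** both cameras put the top of the tab at z = 0.186 m, so the bar is down. Its position matches a gate angle of about 1.19 rad.
- **Surroundings:** by eye, the cups, timer, label block and catch are where they were in the first pictures. The part of the spoon I could see in the close crops also looked the same. I did not measure these or recheck the whole spoon.

**Forces:**
- **Readings:** wrist force components stayed within about 6 N. Most of that looked like small errors in my hinge and pivot estimate rather than contact with the catch.
- **Clear height:** I never felt a definite stop at the lip or the hood. The evidence that the bar had cleared is the free pull-out (about 1.5 N) and the picture showing the nose in front of the catch.

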